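# Put the counting kit away, source first

## Robot

A 6-joint arm with a two-finger parallel gripper is mounted at the origin on the work surface; the furniture and walls round the work are solid. World frame = base frame: x ahead of the robot, y to its left, z up, the work surface at z = 0. Lengths are in m, angles in rad, forces in N, time in s.
With the tool pointing down it reaches from about 0.25 to 0.775 m from the base axis. Payload 4 kg.
Tool frame: the origin (TCP) lies between the finger pads; the fingertips stand 14 mm ahead of it and the grasp point (between the pads) lies 5 mm behind it (nose_length is the distance from the TCP to the fingertips, in m); z points along the fingers, y is the line along which they close (so a half turn about z gives the same grasp; the last joint's range is limited). The gripper opens to 94 mm and grips with 3 to 60 N. Pads are 16 mm wide; open, the fingers measure 119 mm over their backs; the gripper's body (75 mm by 177 mm) begins 78 mm behind the grasp point.
Start: joints at [-1.265, 0.087, 1.371, -0, 1.684, -0.103], TCP at [0.219, -0.505, 0.22] pointing down, gripper open.
Joint ranges: [-3.1, 3.1], [-0.76, 2.03], [0.27, 2.55], [-1.08, 4.22], [0.17, 2.65], [-2.57, 2.57]. Speed limits (rad/s): [2.79, 2.79, 3.14, 3.14, 3.14, 3.14].

## Interface

Orientations are given as [roll, pitch, yaw] about the fixed x, y, z axes, in that order (R = Rz(yaw) Ry(pitch) Rx(roll)).
In Python, from bench import * gives the robot as it stands.
- The arm moves only by the tool move_arm, never from a script. Its argument "steps" is one flat list of numbers, 7 for each row, row after row: the turn, a rotation vector about the world's x, y, z in rad, then the shift along the world's x, y, z in m, then the opening, from 0 (shut) to 1 (fully open). A call has 1 to 12 rows; each row is the pose to reach, as a shift and turn from the pose commanded when the call began; what a row does not reach only later rows make up. A row lasts 1/10 s, in which the tool goes at most 50 mm and 8.59 degrees, less where a joint would pass 70% of its speed; a pose out of reach is approached as far as the arm can. A call with a gripper value outside its range is refused whole. The fingers move at their own pace and stop on an object; the grip force is fixed at half the most. Time passes only in rows, so rows that repeat a pose let the fingers close. It gives the time, the measured TCP pose, the force, the opening and the grip force at its end, in the units of the state.
- get_obs(): the state, without advancing time (a new reading comes with each control period).
- snapshot(name): name is "scene" or "top" or "wrist"; returns (picture, depth): 480x640x3 uint8, red, green, blue; 480x640 float32, m along the optical axis (not along the pixel's ray), 0 where there is no reading.
- camera_model(name): a dict with "fx", "fy", "cx", "cy" (pixels), "rvec" (rotation vector, rad) and "tvec" (3), from world to camera coordinates, as OpenCV has them. Camera axes: x right, y down, z forward; pixel columns grow to the right and rows downward; lengths in m; the calibration is good to about 2 mm. A picture is of the moment at which its call begins: read the wrist's pose just before it. camera_model takes no time and is no camera call; for the wrist camera it gives the pose at the moment of the call.
- close_job(): hands the job in; it is judged then, once.
Trained networks look in the newest picture that a camera, given by its name, has taken for a name from the list of things; names that differ only in an ending like _2 or _b are one class to them, and where a whole thing is asked for, a point or a joint stands for the part that bears it (a point fixed in the world has none). Each returns a list of dicts, best first, with "score" (0 to 1); they miss things now and then, are a little off and sometimes report something else, mostly with a low value. They report only what shows in the picture. A call takes as long as a camera call. They do not tell look-alikes from the thing itself.
- silhouettes(camera, target): "pixels" (480x640 bool, what is visible of it) and "uv" ([column, row] in pixels, amid what is visible of it).
- spot_point(camera, target): "uv" ([column, row] in pixels: a listed point, or the origin of a listed thing).
The state is a dict: "time": time; "joint_positions": joint angles; "qvel": joint speeds; "joint_torque": joint torques, N m; "tool_pos": TCP position; "ee_rot": TCP orientation; "wrist_force": force on the tool from outside, world axes, zero at the start; "wrist_torque": the same for the moment, N m; "width": finger opening in m; "finger_force": force on a finger pad.
Only numpy, scipy, OpenCV 4.12 (cv2) and the standard library are available. Lean on these libraries where they do the work, as an engineer would, in place of code of your own. Each camera call takes 0.05 s, during which the arm holds its last target. There are 200 camera calls.

## Task

The counting run is over; put the kit away with the source made safe first: lay the source puck flat in the recess of the steel pot base, set the lead ring flat on the base over it, and close the ring with the knobbed lead lid. Only then lay the absorber plates flat between the corner angles of their tray and stand the sample vial upright, fully down, in its well. Let go of everything and leave the roll of masking tape where it lies.

Things in the scene. Friction and masses are not known exactly. Their poses are not given: they have to be found in the camera images.
- source_puck: Sealed source: a flat round aluminium puck, 30 mm diameter, 12 mm high, 30 g, with a 19 mm brass window in its top face, lying flat on the bench, window up. Origin: centre of its underside, z up.
- lead_ring: Plain grey lead ring standing flat, 58 mm outside diameter, 26 mm high, with a small bore narrower than the source puck, about 0.7 kg. Nothing passes through the bore: take it by its outside. Origin: centre of its underside, z up.
- lead_lid: Flat dark lead lid, 56 mm diameter, 9 mm thick, with a round steel knob on top (22 mm diameter, between 19 and 30 mm above the lid's underside; its neck below is 14 mm wide), 32 mm high in all, about 0.28 kg. Its underside is flat. Origin: centre of its underside, z up.
- absorber_plates: Stack of metal absorber plates that keeps together as one piece, 49 mm (its x) by 67 mm (its y) by 14 mm high, about 0.18 kg, lying flat; the plates' edges are a few mm out of line. Grip across the 49 mm, at the middle of the long sides. Origin: centre of its underside, z up.
- sample_vial: White plastic sample vial with a white screw cap, standing upright, 27 mm diameter, 60 mm high, 22 g; the cap is the top 12 mm, 24 mm diameter. Origin: centre of its underside, z up.
- pot_base: Bare steel round base of the source pot, fixed, 92 mm diameter. Round recess for the puck in its middle: 41 mm diameter, floor 4 mm above the bench. Flat face round the recess, where the lead ring rests: 17 mm above the bench. Low rim round that face: 71 mm inside diameter, top 20.5 mm above the bench. With the ring on, its top is 43 mm above the bench. Origin: centre of its underside, z up.
- absorber_tray: Grey rectangular tray for the plates, fixed, 84 mm (its x) by 102 mm (its y), with four aluminium corner angles. Floor 6 mm above the bench; angles up to 16 mm, leaving a space of 59 mm (x) by 77 mm (y); the long sides are open for 45 mm in the middle, for the fingers. The plates' long side (y) lies along the tray's (y), either way round. Origin: centre of its underside, z up.
- vial_well: White plastic round well for the vial, a short tube with a flange, fixed to the bench, 26 mm high. Bore 39 mm diameter, widening to 45 mm at the mouth; its floor is 6 mm above the bench. Flange 84 mm diameter and 5 mm high. Origin: centre of its underside at bench level, z up.
- tape: Roll of tan masking tape lying flat, 62 mm diameter, 19 mm high; to be left alone. Left of it (y above 0.1) the tall detector probe and its stiff cables stand up to 0.6 m high: pass them close to the robot base or above. Origin: centre of its underside.
Not all that is in view belongs to the job. Several things look just like the sample_vial: the one meant starts farthest to the robot's right.

How it is judged:
On the way, in this order (a step that is already met when the one before it is completed fails the run):
1. the source puck lies in the recess of the pot base, let go (horizontal distance between source_puck and pot_base below 0.008 m and z of source_puck in the frame of pot_base below 0.0065 m and angle between source_puck's own z axis and vertical below 0.1 rad and contact force between source_puck and the fingers below 0.2 N), for 0.2 s.
2. the lead ring sits flat on the base over the puck, let go (horizontal distance between source_puck and pot_base below 0.008 m and z of source_puck in the frame of pot_base below 0.0065 m and angle between source_puck's own z axis and vertical below 0.1 rad and horizontal distance between lead_ring and pot_base below 0.009 m and z of lead_ring in the frame of pot_base between 0.015 and 0.019 m and angle between lead_ring's own z axis and vertical below 0.06 rad and contact force between lead_ring and the fingers below 0.2 N), for 0.2 s.
3. the lid lies flat on the ring, let go: the source is shut away (horizontal distance between source_puck and pot_base below 0.008 m and z of source_puck in the frame of pot_base below 0.0065 m and angle between source_puck's own z axis and vertical below 0.1 rad and horizontal distance between lead_ring and pot_base below 0.009 m and z of lead_ring in the frame of pot_base between 0.015 and 0.019 m and angle between each of lead_ring, lead_lid's own z axis and vertical below 0.06 rad and horizontal distance between lead_lid and lead_ring below 0.012 m and z of lead_lid in the frame of pot_base between 0.0405 and 0.0455 m and contact force between lead_lid and the fingers below 0.2 N), for 0.2 s.
4. after that, the plates or the vial are home ((((horizontal distance between absorber_plates and absorber_tray below 0.01 m and z of absorber_plates in the frame of absorber_tray below 0.0085 m and angle between the y axis of absorber_plates and the y axis of absorber_tray, either way round below 0.25 rad and angle between absorber_plates's own z axis and vertical below 0.06 rad) and contact force between absorber_plates and the fingers below 0.2 N) or ((horizontal distance between sample_vial and vial_well below 0.008 m and z of sample_vial in the frame of vial_well below 0.009 m and angle between sample_vial's own z axis and vertical below 0.12 rad) and contact force between sample_vial and the fingers below 0.2 N))), for 0.2 s.
At the end, for the whole second after the job is handed in: Puck in the recess within 8 mm, ring flat over it within 9 mm, lid flat on the ring within 12 mm; plates flat in the tray within 10 mm and 14 degrees, either way round; vial upright at the bottom of its well within 8 mm; all released, at rest; the lid was on before plates or vial came home (all of step 3 and horizontal distance between absorber_plates and absorber_tray below 0.01 m and z of absorber_plates in the frame of absorber_tray below 0.0085 m and angle between the y axis of absorber_plates and the y axis of absorber_tray, either way round below 0.25 rad and angle between absorber_plates's own z axis and vertical below 0.06 rad and horizontal distance between sample_vial and vial_well below 0.008 m and z of sample_vial in the frame of vial_well below 0.009 m and angle between sample_vial's own z axis and vertical below 0.12 rad and linear speed of each of source_puck, lead_ring, lead_lid, absorber_plates, sample_vial below 0.02 m/s and contact force between each of source_puck, lead_ring, absorber_plates, sample_vial and the fingers below 0.2 N); the robot touches nothing.
It fails at once if the roll of tape was moved by more than 30 mm (distance of tape from where it was at the start of the episode above 0.03 m).
It also fails if it takes over 131 s, if anything falls off the work surface, if the arm or the gripper's body presses on something with over 40 N, if the wrist force passes 120 N, or if a joint passes its speed limit or range.

## Working session

There is one attempt and no reset: what is moved stays moved. The work goes in short steps, Python scripts to look and compute and a tool call to move; the robot and the scene stay as the last step left them, time stands still between calls to the robot, and variables do not carry over. Pictures are saved under pics/ and viewed, at most 15 in all, crops included, and the job is handed in when it is done.

Besides the shell and the picture viewer there is one more tool, called after ">>>" by a JSON object that holds its "name" and its "arguments", one argument or row to a line. move_arm: Moves the arm, as the interface text tells. Its arguments: {"type":"object","properties":{"steps":{"type":"array"}},"required":["steps"]}

```bash
ls; mkdir -p pics
cat > h.py <<'E'
from bench import *
import numpy as np, cv2
def cam(n):
    m=camera_model(n);R=cv2.Rodrigues(np.array(m["rvec"],float))[0];return m,R,np.array(m["tvec"],float)
def ray(n,uv,z,c=None):
    m,R,t=c or cam(n);d=R.T@np.array([(uv[0]-m["cx"])/m["fx"],(uv[1]-m["cy"])/m["fy"],1]);o=-R.T@t
    return o+d*(z-o[2])/d[2]
def cloud(n,depth,c=None):
    m,R,t=c or cam(n);v,u=np.mgrid[:480,:640]
    p=np.stack([(u-m["cx"])/m["fx"]*depth,(v-m["cy"])/m["fy"]*depth,depth],-1)
    return (p-t)@R
def proj(n,P,c=None):
    m,R,t=c or cam(n);q=R@np.array(P)+t;return q[:2]/q[2]*[m["fx"],m["fy"]]+[m["cx"],m["cy"]]
E
python3 - <<'E'
from h import *
names="source_puck lead_ring lead_lid absorber_plates sample_vial pot_base absorber_tray vial_well tape".split()
for n in ["top","scene"]:
    im,d=snapshot(n);cv2.imwrite(f"pics/{n}0.png",im[:,:,::-1]);np.save(n+"_d.npy",d);np.save(n+"_i.npy",im)
    P=cloud(n,d)
    for t in names:
        for s in silhouettes(n,t)[:6]:
            if s["score"]<.2: continue
            k=s["pixels"]&(d>0);q=P[k]
            if len(q)<5: continue
            zt=np.percentile(q[:,2],95);tp=q[q[:,2]>zt-.006]
            print(n,t,round(s["score"],2),np.round(s["uv"]),len(q),"ztop",round(zt,3),"topmid",np.round((tp.max(0)+tp.min(0))[:2]/2,3),"ext",np.round(np.ptp(tp,0)[:2],3))
E
```

```text
pics
top source_puck 0.43 [456. 229.] 139 ztop 0.015 topmid [ 0.484 -0.418] ext [0.027 0.029]
top lead_ring 0.72 [320. 242.] 548 ztop 0.029 topmid [ 0.457 -0.109] ext [0.057 0.056]
top lead_lid 0.55 [264. 241.] 461 ztop 0.032 topmid [0.478 0.019] ext [0.02 0.02]
top absorber_plates 0.89 [421. 290.] 620 ztop 0.017 topmid [ 0.346 -0.327] ext [0.062 0.048]
top sample_vial 0.73 [263. 277.] 153 ztop 0.063 topmid [0.393 0.014] ext [0.022 0.022]
top sample_vial 0.63 [186. 320.] 180 ztop 0.063 topmid [0.298 0.19 ] ext [0.021 0.023]
top sample_vial 0.6 [368. 261.] 131 ztop 0.063 topmid [ 0.418 -0.217] ext [0.02 0.02]
top pot_base 0.58 [340. 177.] 1290 ztop 0.022 topmid [ 0.616 -0.158] ext [0.091 0.089]
top absorber_tray 0.68 [393. 200.] 1674 ztop 0.014 topmid [ 0.555 -0.277] ext [0.094 0.109]
top vial_well 0.63 [273. 167.] 984 ztop 0.028 topmid [ 0.641 -0.007] ext [0.065 0.064]
top tape 0.77 [213. 293.] 364 ztop 0.022 topmid [0.361 0.115] ext [0.058 0.062]
scene source_puck 0.62 [379. 200.] 87 ztop 0.014 topmid [ 0.486 -0.411] ext [0.029 0.03 ]
scene lead_ring 0.85 [329. 258.] 534 ztop 0.027 topmid [ 0.458 -0.105] ext [0.058 0.062]
scene lead_lid 0.78 [289. 286.] 456 ztop 0.031 topmid [0.481 0.026] ext [0.022 0.02 ]
scene absorber_plates 0.69 [412. 229.] 254 ztop 0.015 topmid [ 0.357 -0.321] ext [0.05  0.051]
scene sample_vial 0.68 [324. 368.] 467 ztop 0.061 topmid [0.299 0.195] ext [0.024 0.025]
scene sample_vial 0.67 [365. 235.] 285 ztop 0.06 topmid [ 0.42  -0.213] ext [0.024 0.028]
scene sample_vial 0.62 [329. 292.] 369 ztop 0.06 topmid [0.395 0.02 ] ext [0.023 0.029]
scene pot_base 0.91 [288. 231.] 605 ztop 0.021 topmid [ 0.614 -0.155] ext [0.081 0.094]
scene absorber_tray 0.56 [329. 216.] 808 ztop 0.014 topmid [ 0.557 -0.273] ext [0.084 0.097]
scene vial_well 0.76 [233. 260.] 458 ztop 0.027 topmid [0.597 0.077] ext [0.163 0.212]
scene tape 0.77 [317. 333.] 735 ztop 0.02 topmid [0.352 0.139] ext [0.087 0.101]
```

View pics/top0.png

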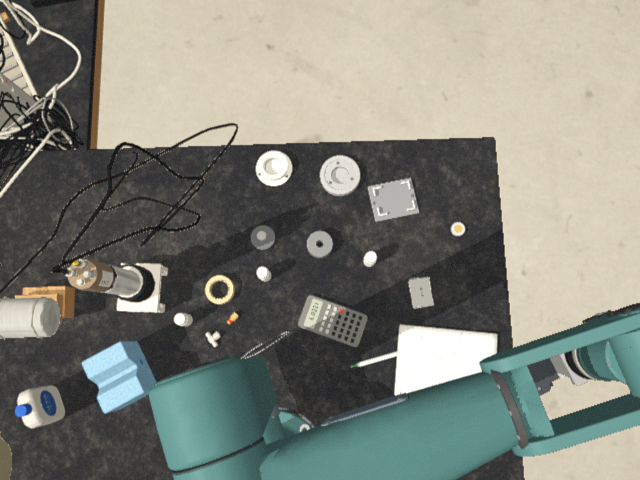

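View pics/scene0.png

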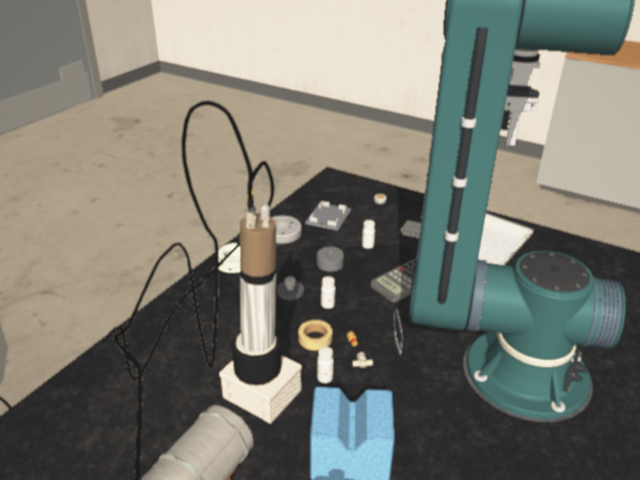

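The top view shows the puck at (458,229), ring (320,243), lid (263,237), base (340,175), tray (393,200), well (273,168), plates (421,291) and tape (219,290). There are three vials, at (370,258), (264,273) and (183,320). The one at (370,258), y≈-0.22, is farthest right, so it is the one meant.

>>> {"name": "move_arm", "arguments": {
  "steps": [0,0,0,0.05,0.02,0,1,0,0,0,0.09,0.03,0,1,0,0,0,0.13,0.05,0,1,0,0,0,0.17,0.07,0,1,0,0,0,0.2,0.08,0,1,0,0,0,0.2,0.08,0,1,0,0,0,0.2,0.08,0,1]
}}

```text
time: 1.7
tool_pos: [0.4189, -0.4244, 0.2192]
ee_rot: [-3.141, 0.001, 0.41]
wrist_force: [-0.4, -0.6, -0.2]
width: 0.0941
finger_force: 0.0
```

```bash
cat >> h.py <<'E'
def look(t,cams=("wrist",),topz=None,save=None):
    for n in cams:
        c=cam(n);im,d=snapshot(n);P=cloud(n,d,c)
        if save: cv2.imwrite(f"pics/{save}_{n}.png",im[:,:,::-1])
        for s in silhouettes(n,t)[:4]:
            k=s["pixels"]&(d>0)
            if s["score"]<.2 or k.sum()<5: continue
            q=P[k];zt=np.percentile(q[:,2],95);tp=q[q[:,2]>zt-.005][:,:2].astype(np.float32)
            ct,r=cv2.minEnclosingCircle(tp);rc=cv2.minAreaRect(tp*1000)
            cnt=max(cv2.findContours(s["pixels"].astype(np.uint8),0,1)[0],key=len)
            o=f"{n} {t} {s['score']:.2f} uv{np.round(s['uv'])} z{zt:.3f} mid{np.round((tp.max(0)+tp.min(0))/2,4)} circ{np.round(ct,4)} r{r:.4f} rect{np.round(rc[0],1),np.round(rc[1],1),round(rc[2],1)}"
            if topz:
                w=np.array([ray(n,x,topz,c)[:2] for x in cnt[:,0]],np.float32);o+=f" ray{np.round(cv2.minEnclosingCircle(w),4) if 0 else np.round(cv2.minEnclosingCircle(w)[0],4)} r{cv2.minEnclosingCircle(w)[1]:.4f} rr{[np.round(x,1) for x in cv2.minAreaRect(w*1000)]}"
            print(o)
E
python3 - <<'E'
from h import *
o=get_obs();print(o)
look("source_puck",("wrist","top"),.012,"p")
look("pot_base",("wrist","top"),.0205)
look("absorber_tray",("wrist","top"),.016)
E
```

```text
{'time': 1.7, 'joint_positions': array([-8.86591984e-01,  1.91312790e-01,  1.25438317e+00, -7.03791736e-04,
        1.69638382e+00,  2.73869315e-01]), 'qvel': array([-0.03358881, -0.01324457,  0.0085307 , -0.00171737,  0.00104059,
       -0.00115015]), 'joint_torque': array([ 1.00862682e+00, -3.82824790e+01, -3.04281914e+01,  1.81974052e-01,
       -2.25604459e-02,  1.19354617e-02]), 'tool_pos': array([ 0.41891235, -0.42442325,  0.21922248]), 'ee_rot': array([-3.14131257e+00,  8.04006957e-04,  4.10247156e-01]), 'wrist_force': array([-0.4059452 , -0.55378328, -0.22203771]), 'wrist_torque': array([0.00043617, 0.0165155 , 0.01356552]), 'finger_force': 0.0, 'width': 0.09405591300915403}
top pot_base 0.73 uv[339. 180.] z0.022 mid[ 0.6149 -0.1582] circ[ 0.615  -0.1585] r0.0452 rect(array([ 614.6, -158. ]), array([88.5, 87. ]), 87.8) ray[ 0.6121 -0.158 ] r0.0473 rr[array([ 613.3, -157.4]), array([88.4, 90.4]), np.float64(44.1)]
wrist absorber_tray 0.65 uv[241.  36.] z0.016 mid[ 0.554  -0.2806] circ[ 0.554  -0.2775] r0.0510 rect(array([ 553.8, -277.5]), array([57.2, 85.2]), 10.2) ray[ 0.5514 -0.2812] r0.0593 rr[array([ 550. , -281.3]), array([ 68.5, 100.1]), np.float64(10.7)]
top absorber_tray 0.85 uv[394. 200.] z0.014 mid[ 0.5579 -0.2805] circ[ 0.5559 -0.2769] r0.0604 rect(array([ 556.7, -278. ]), array([80.3, 99.8]), 9.8) ray[ 0.5554 -0.276 ] r0.0642 rr[array([ 554.7, -276.1]), array([ 84.8, 103.7]), np.float64(10.0)]
```

View pics/p_wrist.png

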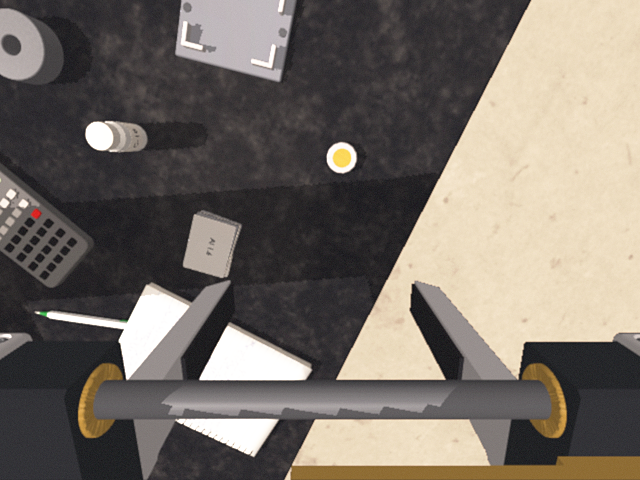

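The wrist view shows the puck at (342,158), the plates at (213,244), the vial at (103,136) and the tray at the top. I'll measure the puck by brightness and colour, and the plates and vial with the networks.

Run:
```python
from h import *
print(ray("wrist",(342,158),.012))
c=cam("wrist");im,d=snapshot("wrist");P=cloud("wrist",d,c)
w=P[130:190,315:370].reshape(-1,3);z=w[:,2];tp=w[(z>.008)&(z<.02)][:,:2].astype(np.float32);print(len(tp),cv2.minEnclosingCircle(tp))
look("absorber_plates",("wrist","top"),.014)
look("sample_vial",("wrist",),.06)
look("source_puck",("wrist","top"),.012)
```

```text
[ 0.48572962 -0.41856299  0.012     ]
698 ((0.48573070764541626, -0.41707122325897217), 0.01494225300848484)
wrist absorber_plates 0.77 uv[211. 246.] z0.016 mid[ 0.3465 -0.3258] circ[ 0.3467 -0.3265] r0.0379 rect(array([ 346.7, -326. ]), array([64. , 47.6]), 3.8) ray[ 0.3485 -0.3273] r0.0398 rr[array([ 349.1, -327.3]), array([67.9, 50.5]), np.float64(4.9)]
wrist sample_vial 0.75 uv[116. 139.] z0.062 mid[ 0.4202 -0.2172] circ[ 0.4195 -0.2175] r0.0122 rect(array([ 420.2, -217.2]), array([22.1, 23.1]), 7.1) ray[ 0.4245 -0.2297] r0.0255 rr[array([ 425.1, -229.4]), array([23.8, 50.8]), np.float64(23.5)]
wrist source_puck 0.88 uv[341. 160.] z0.015 mid[ 0.4857 -0.417 ] circ[ 0.4854 -0.417 ] r0.0148 rect(array([ 486.1, -416.6]), array([27.2, 29. ]), 23.8) ray[ 0.4855 -0.4168] r0.0158 rr[array([ 486. , -416.2]), array([27.2, 30.1]), np.float64(23.5)]
```

>>> {"name": "move_arm", "arguments": {
  "steps": [0,0,0,0.04,0.005,-0.03,1,0,0,0,0.067,0.007,-0.07,1,0,0,0,0.067,0.007,-0.11,1,0,0,0,0.067,0.007,-0.15,1,0,0,0,0.067,0.007,-0.18,0.5,0,0,0,0.067,0.007,-0.199,0.5,0,0,0,0.067,0.007,-0.199,0.5,0,0,0,0.067,0.007,-0.199,0.5,0,0,0,0.067,0.007,-0.199,0.1,0,0,0,0.067,0.007,-0.199,0.1,0,0,0,0.067,0.007,-0.199,0.1,0,0,0,0.067,0.007,-0.199,0.1]
}}

```text
time: 4.05
tool_pos: [0.4858, -0.4179, 0.0213]
ee_rot: [3.14, -0.0, 0.409]
wrist_force: [0.5, -0.6, -0.3]
width: 0.0334
finger_force: 0.0
```

>>> {"name": "move_arm", "arguments": {
  "steps": [0,0,0,0,0,0,0.1,0,0,0,0,0,0,0.1,0,0,0,0,0,0.03,0.1,0,0,0,0,0,0.07,0.1,0,0,0,0,0,0.1,0.1,0,0,0,0,0,0.1,0.1]
}}

```text
time: 4.65
tool_pos: [0.488, -0.42, 0.127]
ee_rot: [3.131, -0.004, 0.409]
wrist_force: [0.1, -0.4, -0.0]
width: 0.0274
finger_force: 30.0
```

>>> {"name": "move_arm", "arguments": {
  "steps": [0,0,0,0.01,0.03,0.03,0.1,0,0,0,0.02,0.07,0.06,0.1,0,0,0,0.03,0.11,0.08,0.1,0,0,0,0.04,0.15,0.08,0.1,0,0,0,0.05,0.18,0.08,0.1,0,0,0,0.05,0.18,0.08,0.1,0,0,0,0.05,0.18,0.08,0.1]
}}

```text
time: 5.35
tool_pos: [0.5353, -0.2371, 0.1991]
ee_rot: [-3.14, 0.002, 0.41]
wrist_force: [0.9, 0.1, 0.6]
width: 0.0278
finger_force: 30.0
```

Run:
```python
from h import *
o=get_obs();print(o['tool_pos'],o['ee_rot'],o['width'])
look("pot_base",("wrist","top"),.0205,"b")
look("source_puck",("wrist",),.2)
c=cam("wrist");print(proj("wrist",o["tool_pos"],c))
look("absorber_tray",("wrist",),.006)
look("vial_well",("wrist",),.026)
look("lead_ring",("wrist",),.026)
look("lead_lid",("wrist",),.009)
```

```text
[ 0.53529033 -0.23710781  0.19907965] [-3.14047360e+00  1.83277121e-03  4.10239297e-01] 0.027806629513817578
wrist pot_base 0.90 uv[274. 108.] z0.022 mid[ 0.6172 -0.1572] circ[ 0.6173 -0.1571] r0.0458 rect(array([ 617. , -156.9]), array([90. , 90.6]), 22.1) ray[ 0.6169 -0.1571] r0.0462 rr[array([ 616.6, -157. ]), array([90.4, 90.4]), np.float64(23.8)]
wrist pot_base 0.51 uv[250. 320.] z0.063 mid[ 0.4734 -0.2102] circ[ 0.4734 -0.2094] r0.0600 rect(array([ 473.2, -212.8]), array([ 10.3, 119.7]), 87.3) ray[ 0.4145 -0.2111] r0.0267 rr[array([ 414.5, -210.3]), array([52.7, 13.5]), np.float64(1.5)]
top pot_base 0.48 uv[326. 174.] z0.023 mid[ 0.6087 -0.1437] circ[ 0.6099 -0.1507] r0.0413 rect(array([ 602.9, -137.6]), array([82.3, 32.8]), 28.0) ray[ 0.6277 -0.1243] r0.0206 rr[array([ 628.2, -123. ]), array([10.2, 41. ]), np.float64(67.5)]
wrist source_puck 0.60 uv[322. 297.] z0.193 mid[ 0.5363 -0.239 ] circ[ 0.5361 -0.239 ] r0.0153 rect(array([ 536. , -239.1]), array([30.3, 27.6]), 22.6) ray[ 0.5408 -0.2368] r0.0157 rr[array([ 541. , -237.2]), array([30.9, 26.7]), np.float64(22.2)]
[317.3865
[... 535 characters left out ...]
v[172. 242.] z0.028 mid[ 0.4581 -0.1075] circ[ 0.4579 -0.1072] r0.0294 rect(array([ 457.9, -107.4]), array([57.9, 57.5]), 8.2) ray[ 0.462  -0.1091] r0.0340 rr[array([ 461.9, -108.9]), array([57.7, 67.3]), np.float64(67.2)]
wrist lead_lid 0.80 uv[ 55. 172.] z0.033 mid[0.4788 0.0202] circ[0.479  0.0203] r0.0111 rect(array([479. ,  19.9]), array([20.9, 20.4]), 24.2) ray[0.4803 0.02  ] r0.0304 rr[array([479.4,  19.1]), array([55.9, 59. ]), np.float64(15.4)]
wrist lead_lid 0.44 uv[321. 296.] z0.194 mid[ 0.5368 -0.2378] circ[ 0.537  -0.2381] r0.0150 rect(array([ 537., -238.]), array([29.5, 26.6]), 23.0) ray[ 0.4653 -0.2679] r0.0336 rr[array([ 465.8, -269. ]), array([66.5, 54.5]), np.float64(22.4)]
```

View pics/b_wrist.png

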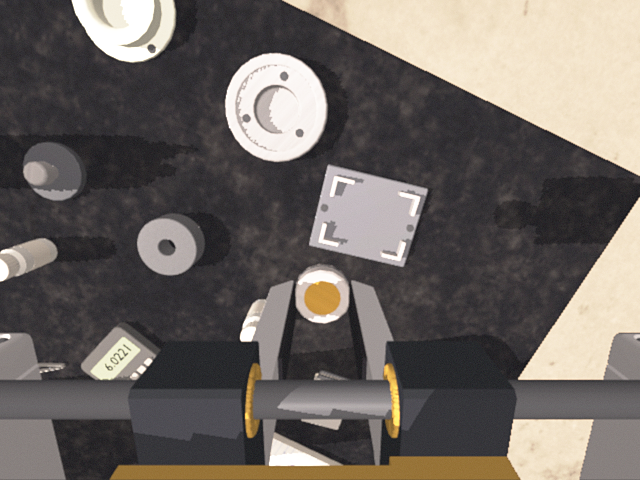

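>>> {"name": "move_arm", "arguments": {
  "steps": [0,0,0,0.03,0.03,0,0.1,0,0,0,0.06,0.06,-0.02,0.1,0,0,0,0.08,0.081,-0.06,0.1,0,0,0,0.08,0.081,-0.1,0.1,0,0,0,0.08,0.081,-0.13,0.1,0,0,0,0.08,0.081,-0.13,0.1,0,0,0,0.08,0.081,-0.15,0.1,0,0,0,0.08,0.081,-0.16,0.1,0,0,0,0.08,0.081,-0.168,0.1,0,0,0,0.08,0.081,-0.168,0.1,0,0,0,0.08,0.081,-0.168,0.1]
}}

```text
time: 7.15
tool_pos: [0.6161, -0.157, 0.0335]
ee_rot: [3.141, -0.001, 0.409]
wrist_force: [0.7, -0.1, -0.4]
width: 0.0278
finger_force: 30.0
```

>>> {"name": "move_arm", "arguments": {
  "steps": [0,0,0,0,0,0,0.42,0,0,0,0,0,0,0.42,0,0,0,0,0,0,0.42,0,0,0,0,0,0.01,0.42,0,0,0,0,0,0.04,0.42,0,0,0,-0.03,0,0.08,0.6,0,0,0,-0.07,0,0.12,1,0,0,0,-0.12,0,0.15,1,0,0,0,-0.16,0,0.167,1,0,0,0,-0.2,0,0.167,1,0,0,0,-0.2,0,0.167,1,0,0,0,-0.2,0,0.167,1]
}}

```text
time: 8.35
tool_pos: [0.4155, -0.1568, 0.2008]
ee_rot: [3.139, -0.002, 0.408]
wrist_force: [0.5, 0.0, 0.2]
width: 0.0914
finger_force: 0.0
```

Run:
```python
from h import *
o=get_obs();print(o['tool_pos'],o['ee_rot'],o['width'])
look("source_puck",("wrist","top"),.016,"c")
look("pot_base",("wrist","top"),.0205)
look("lead_ring",("wrist",),.026)
look("lead_lid",("wrist",),.009)
im=cv2.imread("pics/c_wrist.png");u,v=proj("wrist",[.617,-.157,.02]).astype(int);print(u,v)
cv2.imwrite("pics/c1.png",cv2.resize(im[max(v-60,0):v+60,u-80:u+80],None,fx=4,fy=4))
```

```text
[ 0.41553305 -0.15681959  0.20083756] [ 3.13904827e+00 -2.34791241e-03  4.07915093e-01] 0.09140677088433417
wrist source_puck 0.92 uv[412.  18.] z0.019 mid[ 0.6162 -0.157 ] circ[ 0.6165 -0.1569] r0.0152 rect(array([ 614.8, -157.8]), array([26.2, 29. ]), 24.8) ray[ 0.6153 -0.1568] r0.0168 rr[array([ 613.5, -157.4]), array([28. , 30.7]), np.float64(23.5)]
top source_puck 0.20 uv[348. 164.] z0.023 mid[ 0.5591 -0.1724] circ[ 0.5591 -0.155 ] r0.1019 rect(array([ 559.2, -173.1]), array([203.3,  60.2]), 0.5) ray[ 0.6383 -0.1724] r0.0357 rr[array([ 643.4, -175.3]), array([71.1, 27.5]), np.float64(60.7)]
wrist pot_base 0.86 uv[410.  36.] z0.022 mid[ 0.6065 -0.1572] circ[ 0.6158 -0.1575] r0.0457 rect(array([ 600.7, -163.9]), array([55.2, 90.9]), 23.4) ray[ 0.6127 -0.1577] r0.0470 rr[array([ 598.6, -163.7]), array([57. , 92.9]), np.float64(23.5)]
top pot_base 0.57 uv[346. 167.] z0.023 mid[ 0.6419 -0.1724] circ[ 0.6395 -0.1724] r0.0323 rect(array([ 643.9, -174.5]), array([64.3, 22.7]), 64.5) ray[ 0.6392 -0.1724] r0.0324 rr[array([ 643.8, -175. ]), array([64.7, 22.2]), np.float64(60.7)]
wrist lead_ring 0.92 uv[286. 162.] z0.028 mid[ 0.4576 -0.107 ] circ[ 0.4577 -0.1069] r0.0291 rect(array([ 457.9, -107. ]), array([56.9, 57. ]), 67.2) ray[ 0.4586 -0.1069] r0.0302 rr[array([ 458.2, -107.1]), array([57., 59.]), np.float64(68.2)]
wrist lead_lid 0.62 uv[172.  83.] z0.033 mid[0.4786 0.021 ] circ[0.4788 0.0211] r0.0109 rect(array([478.8,  20.8]), array([21.4, 20.8]), 54.8) ray[0.4793 0.0203] r0.0291 rr[array([478.7,  20.4]), array([55.4, 57.5]), np.float64(6.6)]
417 11
```

View pics/c1.png

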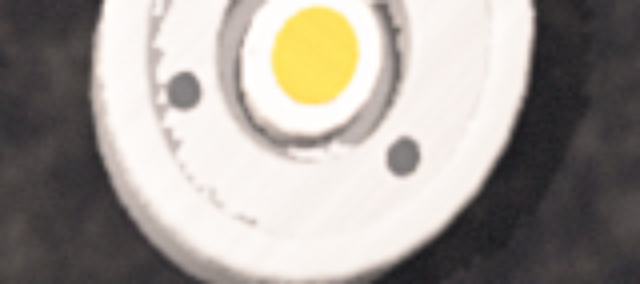

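The puck lies flat in the recess, with its window at crop pixel (315,55) and its top at the expected height. Next is the ring.

>>> {"name": "move_arm", "arguments": {
  "steps": [0,0,0,0.02,0.025,-0.03,1,0,0,0,0.042,0.05,-0.06,1,0,0,0,0.042,0.05,-0.1,1,0,0,0,0.042,0.05,-0.14,1,0,0,0,0.042,0.05,-0.178,1,0,0,0,0.042,0.05,-0.178,1,0,0,0,0.042,0.05,-0.178,0.5,0,0,0,0.042,0.05,-0.178,0.5,0,0,0,0.042,0.05,-0.178,0.5,0,0,0,0.042,0.05,-0.178,0.5,0,0,0,0.042,0.05,-0.178,0.5,0,0,0,0.042,0.05,-0.178,0.5]
}}

```text
time: 10.15
tool_pos: [0.458, -0.1065, 0.0224]
ee_rot: [3.141, -0.001, 0.409]
wrist_force: [-0.8, 0.9, 4.7]
width: 0.0573
finger_force: 30.0
```

>>> {"name": "move_arm", "arguments": {
  "steps": [0,0,0,0,0,0,0.5,0,0,0,0,0,0.02,0.5,0,0,0,0,0,0.05,0.5,0,0,0,0,0,0.07,0.5,0,0,0,0,0,0.07,0.5,0,0,0,0,0,0.07,0.5]
}}

```text
time: 10.75
tool_pos: [0.4564, -0.1064, 0.0895]
ee_rot: [-3.14, 0.002, 0.409]
wrist_force: [-0.3, -0.2, -7.7]
width: 0.0571
finger_force: 30.0
```

Run:
```python
from h import *
o=get_obs();print(o['tool_pos'],o['ee_rot'],o['width'])
look("lead_ring",("wrist",),.09,"r")
look("pot_base",("wrist",),.0205)
look("source_puck",("wrist",),.016)
```

```text
[ 0.45643228 -0.10640046  0.08954595] [-3.13977323e+00  2.47872688e-03  4.08824506e-01] 0.05712026432456451
wrist lead_ring 0.58 uv[325. 300.] z0.095 mid[ 0.457  -0.1066] circ[ 0.4569 -0.1066] r0.0291 rect(array([ 457.3, -106.5]), array([57.2, 57.4]), 53.8) ray[ 0.4579 -0.1057] r0.0327 rr[array([ 458. , -107.2]), array([64.5, 58.3]), np.float64(4.1)]
wrist pot_base 0.85 uv[515.  81.] z0.022 mid[ 0.6138 -0.1562] circ[ 0.6174 -0.1565] r0.0460 rect(array([ 609.6, -159.8]), array([72.9, 90.9]), 23.4) ray[ 0.6142 -0.1561] r0.0481 rr[array([ 608.1, -158.4]), array([72.5, 94.5]), np.float64(23.4)]
wrist source_puck 0.79 uv[505.  59.] z0.019 mid[ 0.617  -0.1569] circ[ 0.6171 -0.1566] r0.0155 rect(array([ 616.9, -156.7]), array([29.1, 30.1]), 41.4) ray[ 0.616  -0.1558] r0.0168 rr[array([ 615.9, -155.9]), array([29.3, 33.5]), np.float64(44.8)]
```

>>> {"name": "move_arm", "arguments": {
  "steps": [0,0,0,0.04,-0.013,0.01,0.5,0,0,0,0.08,-0.025,0.01,0.5,0,0,0,0.12,-0.038,0.01,0.5,0,0,0,0.15,-0.047,0.01,0.5,0,0,0,0.159,-0.05,0.01,0.5,0,0,0,0.159,-0.05,-0.01,0.5,0,0,0,0.159,-0.05,-0.025,0.5,0,0,0,0.159,-0.05,-0.035,0.5,0,0,0,0.159,-0.05,-0.045,0.5,0,0,0,0.159,-0.05,-0.052,0.5,0,0,0,0.159,-0.05,-0.052,0.5,0,0,0,0.159,-0.05,-0.052,0.5]
}}

```text
time: 12.25
tool_pos: [0.6169, -0.1568, 0.04]
ee_rot: [3.141, -0.001, 0.409]
wrist_force: [1.2, -0.2, -6.6]
width: 0.0575
finger_force: 30.0
```

>>> {"name": "move_arm", "arguments": {
  "steps": [0,0,0,0,0,0,0.85,0,0,0,0,0,0,0.85,0,0,0,0,0,0,0.85,0,0,0,0,0,0,0.85,0,0,0,0,0,0.03,1,0,0,0,0,0,0.07,1,0,0,0,-0.03,0.02,0.11,1,0,0,0,-0.08,0.04,0.13,1,0,0,0,-0.12,0.06,0.14,1,0,0,0,-0.16,0.09,0.14,1,0,0,0,-0.17,0.12,0.14,1,0,0,0,-0.17,0.12,0.14,1]
}}

```text
time: 13.45
tool_pos: [0.445, -0.0341, 0.1809]
ee_rot: [3.141, -0.003, 0.412]
wrist_force: [-0.7, -1.4, 0.8]
width: 0.094
finger_force: 0.0
```

Run:
```python
from h import *
o=get_obs();print(o['tool_pos'],o['ee_rot'],o['width'])
look("lead_ring",("wrist","top"),.043,"r2")
look("pot_base",("wrist",),.0205)
look("lead_lid",("wrist",),.03)
look("vial_well",("wrist",),.026)
```

```text
[ 0.44504857 -0.03405513  0.18087078] [ 3.14117592e+00 -2.80847478e-03  4.12302888e-01] 0.09396228938657969
wrist lead_ring 0.81 uv[551. 105.] z0.045 mid[ 0.6166 -0.1568] circ[ 0.6166 -0.1568] r0.0293 rect(array([ 616.5, -156.2]), array([56.6, 57.2]), 23.7) ray[ 0.614  -0.1523] r0.0342 rr[array([ 614.3, -152.5]), array([57.3, 67.6]), np.float64(31.2)]
top lead_ring 0.85 uv[340. 171.] z0.046 mid[ 0.6145 -0.1588] circ[ 0.6144 -0.1589] r0.0288 rect(array([ 614.7, -159. ]), array([54.1, 55.2]), 36.6) ray[ 0.6122 -0.1587] r0.0313 rr[array([ 612.5, -158.7]), array([53.5, 60.3]), np.float64(88.2)]
wrist pot_base 0.77 uv[495. 103.] z0.023 mid[ 0.617  -0.1563] circ[ 0.6167 -0.1562] r0.0456 rect(array([ 615.8, -153.7]), array([90.1, 85.9]), 32.2) ray[ 0.6155 -0.1533] r0.0484 rr[array([ 614.3, -151.3]), array([90.4, 92.1]), np.float64(30.6)]
wrist lead_lid 0.91 uv[274. 171.] z0.033 mid[0.4791 0.0213] circ[0.479  0.0214] r0.0110 rect(array([479.1,  21.4]), array([20.9, 21.2]), 56.1) ray[0.4813 0.0194] r0.0271 rr[array([481.3,  19.2]), array([52., 53.]), np.float64(67.0)]
wrist vial_well 0.70 uv[380.  23.] z0.028 mid[ 0.6281 -0.0086] circ[ 0.6341 -0.0084] r0.0316 rect(array([623.8, -12.8]), array([26. , 62.9]), 23.3) ray[ 0.6307 -0.007 ] r0.0390 rr[array([616.3, -13.2]), array([38.2, 77.6]), np.float64(23.4)]
```

View pics/r2_wrist.png

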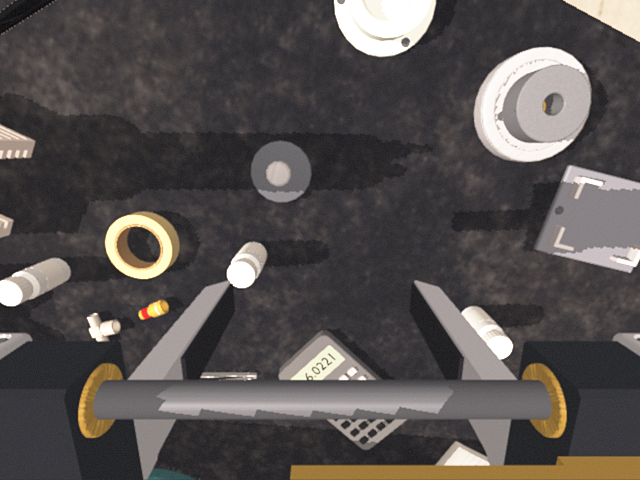

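The ring sits flat and centred on the base at (548,103), and the lid knob is at (278,173). I'll take the lid by its knob.

>>> {"name": "move_arm", "arguments": {
  "steps": [0,0,0,0.016,0.029,0,0.6,0,0,0,0.032,0.058,-0.02,0.6,0,0,0,0.032,0.058,-0.06,0.6,0,0,0,0.032,0.058,-0.1,0.6,0,0,0,0.032,0.058,-0.13,0.6,0,0,0,0.032,0.058,-0.153,0.6,0,0,0,0.032,0.058,-0.153,0.4,0,0,0,0.032,0.058,-0.153,0.1,0,0,0,0.032,0.058,-0.153,0.1,0,0,0,0.032,0.058,-0.153,0.1,0,0,0,0.032,0.058,-0.153,0.1,0,0,0,0.032,0.058,-0.153,0.1]
}}

```text
time: 15.15
tool_pos: [0.479, 0.0213, 0.0272]
ee_rot: [3.141, -0.001, 0.409]
wrist_force: [-0.2, 0.4, -2.9]
width: 0.054
finger_force: 30.0
```

>>> {"name": "move_arm", "arguments": {
  "steps": [0,0,0,0,0,0,0.1,0,0,0,0,0,0,0.1,0,0,0,0,0,0.02,0.1,0,0,0,0,0,0.06,0.1,0,0,0,0,0,0.1,0.1,0,0,0,0,0,0.1,0.1,0,0,0,0,0,0.1,0.1]
}}

```text
time: 15.85
tool_pos: [0.4794, 0.021, 0.1271]
ee_rot: [3.14, -0.002, 0.408]
wrist_force: [3.0, -5.8, -0.5]
width: 0.0537
finger_force: 30.0
```

Run:
```python
from h import *
o=get_obs();print(o['tool_pos'],o['ee_rot'],o['width'])
look("lead_lid",("wrist",),.11,"l")
look("lead_lid",("scene",),.11,"l")
look("lead_ring",("wrist",),.043)
```

```text
[0.47940166 0.02100313 0.12709683] [ 3.13996024e+00 -2.34078758e-03  4.08176029e-01] 0.0537412866160276
wrist lead_lid 0.86 uv[320. 285.] z0.140 mid[0.4833 0.0224] circ[0.4833 0.0223] r0.0111 rect(array([483.4,  22.4]), array([21.4, 20.6]), 22.8) ray[0.4812 0.0215] r0.0298 rr[array([481.7,  21.2]), array([58.7, 56.5]), np.float64(23.4)]
scene lead_lid 0.70 uv[293. 241.] z0.116 mid[0.482 0.029] circ[0.4789 0.0291] r0.0316 rect(array([478. ,  29.8]), array([50.7, 52.1]), 40.6) ray[0.4722 0.0171] r0.0284 rr[array([468.4,  14.7]), array([15.8, 56.2]), np.float64(32.5)]
wrist lead_ring 0.93 uv[615. 174.] z0.045 mid[ 0.6137 -0.1495] circ[ 0.6155 -0.1546] r0.0291 rect(array([ 607.7, -144.8]), array([57.8, 28.7]), 38.5) ray[ 0.6083 -0.1444] r0.0321 rr[array([ 604.4, -137.3]), array([61. , 41.1]), np.float64(36.8)]
```

View pics/l_wrist.png

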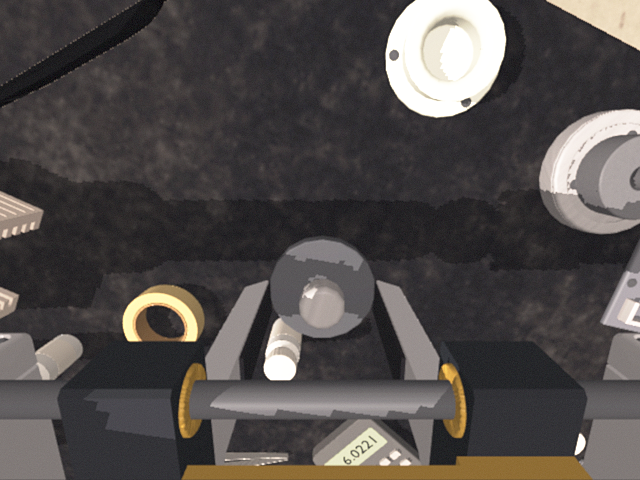

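The fingers hold the lid by its disc edge rather than the knob. It hangs level at image (322,285), with the tips about 5 mm above its underside. That grip can still set it on the ring with the tips above the ring top, so I'll carry it gently and check before lowering.

>>> {"name": "move_arm", "arguments": {
  "steps": [0,0,0,0.005,-0.007,0,0.1,0,0,0,0.018,-0.024,0,0.1,0,0,0,0.034,-0.045,0,0.1,0,0,0,0.05,-0.067,0,0.1,0,0,0,0.067,-0.09,0,0.1,0,0,0,0.084,-0.112,0,0.1,0,0,0,0.1,-0.134,0,0.1,0,0,0,0.116,-0.155,0,0.1,0,0,0,0.128,-0.171,-0.01,0.1,0,0,0,0.134,-0.179,-0.02,0.1,0,0,0,0.134,-0.179,-0.03,0.1,0,0,0,0.134,-0.179,-0.03,0.1]
}}

```text
time: 17.35
tool_pos: [0.6101, -0.1563, 0.0923]
ee_rot: [-3.136, 0.006, 0.409]
wrist_force: [-0.1, 0.1, -3.3]
width: 0.0541
finger_force: 30.0
```

Run:
```python
from h import *
o=get_obs();print(o['tool_pos'],o['ee_rot'],o['width'],o['wrist_force'])
look("lead_lid",("wrist","scene"),.11,"l2")
look("lead_ring",("scene",),.043)
c=cam("wrist");_,d=snapshot("wrist");P=cloud("wrist",d,c);r=np.hypot(P[...,0]-.6169,P[...,1]+.157)
q=P[(r<.04)&(P[...,2]>.07)&(P[...,2]<.1)&(P[...,2]<o['tool_pos'][2]-.005)];print(len(q),np.percentile(q[:,2],[5,50,95]));A=np.c_[q[:,:2],np.ones(len(q))];print(np.linalg.lstsq(A,q[:,2],rcond=None)[0],q.min(0),q.max(0))
```

```text
[ 0.61010802 -0.15628704  0.09225082] [-3.13554109  0.00560766  0.40908591] 0.0540709216429868 [-0.06376149  0.12910189 -3.30036074]
wrist lead_lid 0.73 uv[322. 287.] z0.105 mid[ 0.6139 -0.155 ] circ[ 0.614  -0.1548] r0.0112 rect(array([ 614.1, -154.9]), array([21.2, 20.8]), 22.3) ray[ 0.6253 -0.1499] r0.0243 rr[array([ 625.5, -150.3]), array([47.6, 45.5]), np.float64(23.7)]
wrist lead_lid 0.62 uv[328. 213.] z0.023 mid[ 0.6239 -0.1567] circ[ 0.6181 -0.1565] r0.0457 rect(array([ 629.6, -152.3]), array([65.2, 90. ]), 21.5) ray[ 0.6431 -0.1451] r0.0288 rr[array([ 650.1, -142.5]), array([42.3, 56.2]), np.float64(21.3)]
scene lead_lid 0.50 uv[286. 202.] z0.086 mid[ 0.6129 -0.1498] circ[ 0.6124 -0.1498] r0.0290 rect(array([ 610.9, -147. ]), array([50.3, 44.4]), 46.2) ray[ 0.5738 -0.1176] r0.0223 rr[array([ 571.9, -118.8]), array([15.3, 43.9]), np.float64(33.1)]
scene lead_ring 0.69 uv[284. 220.] z0.045 mid[0.4944 0.0418] circ[0.4939 0.0477] r0.2649 rect(array([479.7,  37.5]), array([ 53.2, 529.6]), 35.8) ray[ 0.6085 -0.1349] r0.0475 rr[array([ 602.7, -140.9]), array([51.8, 94.6]), np.float64(45.8)]
2414 [0.08312366 0.08684653 0.08721028]
[-0.02877921 -0.01204967  0.10249879] [ 0.58878411 -0.18616838  0.07878574] [ 0.64445055 -0.12422236  0.08725062]
```

View pics/l2_wrist.png

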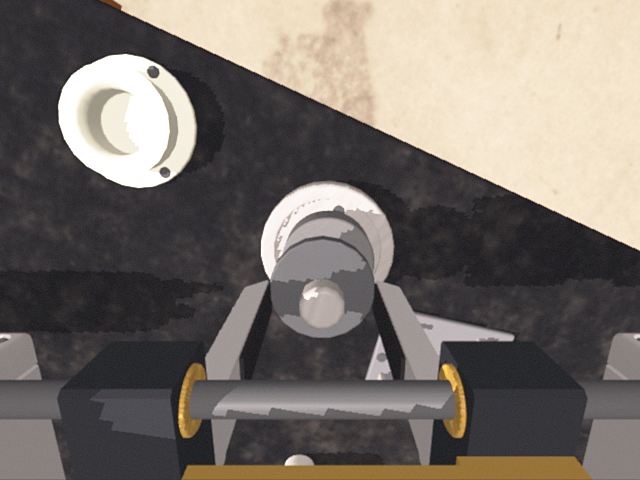

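>>> {"name": "move_arm", "arguments": {
  "steps": [0,0,0,0,0,0,0.1,0,0,0,0,0,-0.01,0.1,0,0,0,0,0,-0.018,0.1,0,0,0,0,0,-0.024,0.1,0,0,0,0,0,-0.028,0.1,0,0,0,0,0,-0.03,0.1,0,0,0,0,0,-0.031,0.1,0,0,0,0,0,-0.031,0.1,0,0,0,0,0,-0.031,0.1]
}}

```text
time: 18.6
tool_pos: [0.6129, -0.1578, 0.0659]
ee_rot: [3.141, -0.001, 0.409]
wrist_force: [0.5, -0.0, -2.6]
width: 0.054
finger_force: 30.0
```

>>> {"name": "move_arm", "arguments": {
  "steps": [0,0,0,0,0,-0.001,0.1,0,0,0,0,0,-0.001,0.1,0,0,0,0,0,-0.002,0.1,0,0,0,0,0,-0.002,0.1]
}}

```text
time: 19.0
tool_pos: [0.6127, -0.1577, 0.0636]
ee_rot: [3.141, -0.0, 0.409]
wrist_force: [0.3, 0.8, -3.3]
width: 0.054
finger_force: 30.0
```

>>> {"name": "move_arm", "arguments": {
  "steps": [0,0,0,0,0,-0.001,0.1,0,0,0,0,0,-0.001,0.1]
}}

```text
time: 19.2
tool_pos: [0.6128, -0.1577, 0.0634]
ee_rot: [3.141, -0.0, 0.409]
wrist_force: [-1.7, 0.0, 1.8]
width: 0.054
finger_force: 30.0
```

>>> {"name": "move_arm", "arguments": {
  "steps": [0,0,0,0,0,-0.001,0.1,0,0,0,0,0,-0.001,0.1]
}}

```text
time: 19.4
tool_pos: [0.6128, -0.1578, 0.0633]
ee_rot: [3.141, -0.001, 0.409]
wrist_force: [-3.7, 0.2, 6.1]
width: 0.054
finger_force: 30.0
```

Contact with the ring is made, so I'll release and rise.

>>> {"name": "move_arm", "arguments": {
  "steps": [0,0,0,0,0,0.001,0.75,0,0,0,0,0,0.001,0.75,0,0,0,0,0,0.001,0.9,0,0,0,0,0,0.001,0.9,0,0,0,0,0,0.03,1,0,0,0,0,0,0.07,1,0,0,0,-0.03,-0.02,0.11,1,0,0,0,-0.08,-0.03,0.14,1,0,0,0,-0.11,-0.04,0.14,1,0,0,0,-0.11,-0.04,0.14,1,0,0,0,-0.11,-0.04,0.14,1]
}}

```text
time: 20.5
tool_pos: [0.5025, -0.198, 0.2019]
ee_rot: [3.141, -0.001, 0.408]
wrist_force: [0.1, -0.4, -0.5]
width: 0.0938
finger_force: 0.0
```

Run:
```python
from h import *
o=get_obs();print(o['tool_pos'],o['ee_rot'],o['width'],o['wrist_force'])
look("lead_lid",("wrist","scene"),.052,"l3")
look("pot_base",("wrist",),.0205)
look("sample_vial",("wrist",),.06)
look("absorber_plates",("wrist",),.014)
look("absorber_tray",("wrist",),.006)
look("vial_well",("wrist",),.026)
```

```text
[ 0.50245622 -0.19796717  0.20193819] [ 3.14058107e+00 -1.29362999e-03  4.07559273e-01] 0.09381087730632426 [ 0.08603741 -0.38886871 -0.51920731]
wrist lead_lid 0.72 uv[330.  84.] z0.076 mid[ 0.6157 -0.1568] circ[ 0.6157 -0.1568] r0.0110 rect(array([ 615.7, -156.8]), array([20.8, 21.2]), 86.0) ray[ 0.6157 -0.1569] r0.0282 rr[array([ 616. , -156.6]), array([55.3, 54.3]), np.float64(23.4)]
scene lead_lid 0.71 uv[284. 213.] z0.074 mid[ 0.616  -0.1508] circ[ 0.615 -0.15 ] r0.0123 rect(array([ 616. , -150.9]), array([20.3, 18.9]), 89.9) ray[ 0.6191 -0.1568] r0.0433 rr[array([ 619.6, -154.5]), array([52.1, 80.3]), np.float64(59.4)]
wrist pot_base 0.64 uv[301. 109.] z0.023 mid[ 0.6172 -0.1568] circ[ 0.6173 -0.1567] r0.0456 rect(array([ 617. , -156.7]), array([90.1, 89.6]), 56.6) ray[ 0.617  -0.1567] r0.0456 rr[array([ 616.9, -157. ]), array([89.9, 89.6]), np.float64(54.3)]
wrist pot_base 0.24 uv[416. 202.] z0.017 mid[ 0.5591 -0.2759] circ[ 0.5592 -0.2759] r0.0532 rect(array([ 559.1, -276.3]), array([67. , 85.3]), 10.0) ray[ 0.5598 -0.2714] r0.0626 rr[array([ 559.3, -272. ]), array([ 82.5, 1
[... 1049 characters left out ...]
] z0.017 mid[ 0.5591 -0.2763] circ[ 0.5593 -0.2765] r0.0535 rect(array([ 559. , -276.4]), array([66.9, 85.5]), 10.0) ray[ 0.5592 -0.2762] r0.0649 rr[array([ 559. , -276.2]), array([ 84.3, 102.7]), np.float64(10.2)]
wrist vial_well 0.67 uv[186.  16.] z0.028 mid[ 0.6254 -0.0108] circ[ 0.6297 -0.0106] r0.0301 rect(array([621.4, -14.2]), array([21., 60.]), 23.3) ray[ 0.6303 -0.018 ] r0.0382 rr[array([617.7, -23.5]), array([33.2, 76.4]), np.float64(23.5)]
wrist vial_well 0.63 uv[331.  87.] z0.076 mid[ 0.6158 -0.1568] circ[ 0.6158 -0.1568] r0.0109 rect(array([ 615.8, -156.8]), array([20.9, 21. ]), 23.2) ray[ 0.6192 -0.1562] r0.0303 rr[array([ 619.4, -156. ]), array([58.9, 58.6]), np.float64(23.5)]
```

View pics/l3_wrist.png

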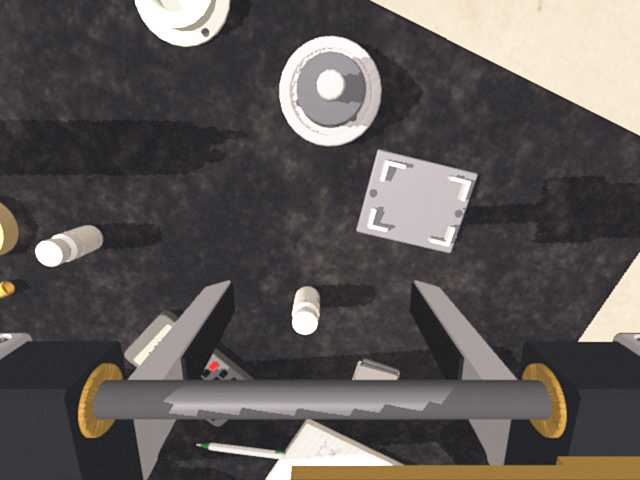

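The lid lies flat and centred on the ring at (330,88), so step 3 is done. Next are the plates, with a look from closer first.

>>> {"name": "move_arm", "arguments": {
  "steps": [0,0,-0.12,-0.03,-0.015,0,1,0,0,-0.24,-0.07,-0.04,0,1,0,0,-0.34,-0.11,-0.065,0,1,0,0,-0.34,-0.15,-0.09,0,1,0,0,-0.34,-0.19,-0.11,0,1,0,0,-0.34,-0.22,-0.13,0,1,0,0,-0.34,-0.22,-0.13,0,1,0,0,-0.34,-0.22,-0.13,0,1]
}}

```text
time: 22.0
tool_pos: [0.2824, -0.3279, 0.2017]
ee_rot: [3.141, -0.001, 0.067]
wrist_force: [0.6, 0.3, -0.4]
width: 0.0935
finger_force: 0.0
```

Run:
```python
from h import *
o=get_obs();print(o['tool_pos'],o['ee_rot'],o['joint_positions'])
look("absorber_plates",("wrist",),.014,"a")
look("sample_vial",("wrist",),.06)
```

```text
[ 0.28236726 -0.32793502  0.20172312] [ 3.14139177e+00 -9.00098511e-04  6.66694098e-02] [-9.91629580e-01 -1.74416337e-01  1.65730167e+00  6.88572519e-04
  1.65809085e+00  5.12557671e-01]
wrist absorber_plates 0.66 uv[325. 160.] z0.016 mid[ 0.3466 -0.3255] circ[ 0.3466 -0.3264] r0.0373 rect(array([ 347.1, -325.6]), array([62.9, 46.1]), 4.5) ray[ 0.3466 -0.3264] r0.0374 rr[array([ 346.1, -325.9]), array([64.7, 46.9]), np.float64(3.9)]
wrist sample_vial 0.89 uv[197.  60.] z0.062 mid[ 0.4197 -0.2166] circ[ 0.4199 -0.2166] r0.0120 rect(array([ 419.6, -216.8]), array([23.2, 22.9]), 21.2) ray[ 0.4167 -0.2247] r0.0210 rr[array([ 415.3, -224. ]), array([41.6, 24.6]), np.float64(57.7)]
```

View pics/a_wrist.png

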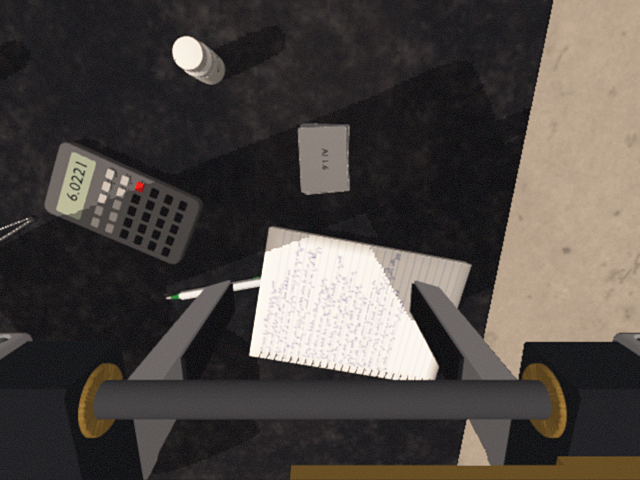

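The plates are at (325,159), 4° off world x and in line with the tool. Grasping them.

>>> {"name": "move_arm", "arguments": {
  "steps": [0,0,0,0.032,0.001,-0.03,1,0,0,0,0.064,0.002,-0.07,1,0,0,0,0.064,0.002,-0.11,1,0,0,0,0.064,0.002,-0.15,1,0,0,0,0.064,0.002,-0.17,1,0,0,0,0.064,0.002,-0.18,1,0,0,0,0.064,0.002,-0.184,1,0,0,0,0.064,0.002,-0.184,0.8,0,0,0,0.064,0.002,-0.184,0.4,0,0,0,0.064,0.002,-0.184,0.4,0,0,0,0.064,0.002,-0.184,0.4,0,0,0,0.064,0.002,-0.184,0.4]
}}

```text
time: 23.4
tool_pos: [0.3468, -0.3261, 0.0182]
ee_rot: [3.14, -0.001, 0.069]
wrist_force: [0.5, -0.1, -0.7]
width: 0.0574
finger_force: 0.0
```

>>> {"name": "move_arm", "arguments": {
  "steps": [0,0,0,0,0,0,0.4,0,0,0,0,0,0.01,0.4,0,0,0,0,0,0.04,0.4,0,0,0,0,0,0.08,0.4,0,0,0,0.01,0,0.12,0.4,0,0,0,0.02,0,0.15,0.4,0,0,0,0.02,0,0.15,0.4]
}}

```text
time: 24.1
tool_pos: [0.3693, -0.3279, 0.1735]
ee_rot: [3.133, -0.007, 0.07]
wrist_force: [-0.2, 0.0, -1.2]
width: 0.0455
finger_force: 30.8
```

>>> {"name": "move_arm", "arguments": {
  "steps": [0,0,0.14,0.01,0,0,0.4,0,0,0.28,0.02,0,0,0.4,0,0,0.42,0.03,0.01,0,0.4,0,0,0.56,0.05,0.02,0,0.4,0,0,0.7,0.07,0.025,0,0.4,0,0,0.84,0.09,0.03,0,0.4,0,0,0.98,0.11,0.035,0,0.4,0,0,1.12,0.13,0.04,0,0.4,0,0,1.26,0.15,0.045,0,0.4,0,0,1.4,0.17,0.047,0,0.4,0,0,1.54,0.18,0.049,0,0.4,0,0,1.676,0.192,0.05,0,0.4]
}}

```text
time: 25.3
tool_pos: [0.5579, -0.275, 0.1648]
ee_rot: [-3.138, -0.003, 1.751]
wrist_force: [0.7, 0.3, -1.2]
width: 0.0452
finger_force: 30.8
```

>>> {"name": "move_arm", "arguments": {
  "steps": [0,0,0,0,0,0,0.4,0,0,0,0,0,0,0.4]
}}

```text
time: 25.5
tool_pos: [0.5575, -0.2754, 0.1657]
ee_rot: [-3.139, -0.002, 1.742]
wrist_force: [0.3, -0.4, -1.6]
width: 0.0454
finger_force: 30.8
```

Run:
```python
from h import *
o=get_obs();print(o['tool_pos'],o['ee_rot'],o['joint_positions'],o['width'],o['wrist_force'])
look("absorber_plates",("wrist",),.16,"a2")
look("absorber_tray",("wrist","top"),.016)
```

```text
[ 0.55753415 -0.27538009  0.16569635] [-3.13877618e+00 -2.06986452e-03  1.74207347e+00] [-5.49757377e-01  2.64766895e-01  1.27197528e+00 -3.04825450e-04
  1.60833244e+00 -7.21048342e-01] 0.045359496900679086 [ 0.29879563 -0.4063455  -1.57269272]
wrist absorber_plates 0.74 uv[320. 295.] z0.163 mid[ 0.5562 -0.2747] circ[ 0.5566 -0.2744] r0.0379 rect(array([ 556.2, -274.5]), array([46.7, 64. ]), 9.9) ray[ 0.5572 -0.2739] r0.0392 rr[array([ 556.4, -273.1]), array([47.5, 67.3]), np.float64(10.7)]
wrist absorber_tray 0.58 uv[326. 206.] z0.017 mid[ 0.5537 -0.2448] circ[ 0.5536 -0.2446] r0.0345 rect(array([ 553.8, -244.7]), array([66.5, 20.1]), 9.7) ray[ 0.5548 -0.2522] r0.0474 rr[array([ 554.9, -251.7]), array([82.5, 51.5]), np.float64(9.9)]
top absorber_tray 0.57 uv[388. 194.] z0.536 mid[ 0.4241 -0.2103] circ[ 0.4241 -0.2103] r0.0110 rect(array([ 423.3, -209.9]), array([21.8,  1.7]), 60.0) ray[ 0.5804 -0.2487] r0.0153 rr[array([ 584.1, -251.6]), array([30. , 16.5]), np.float64(51.5)]
```

View pics/a2_wrist.png

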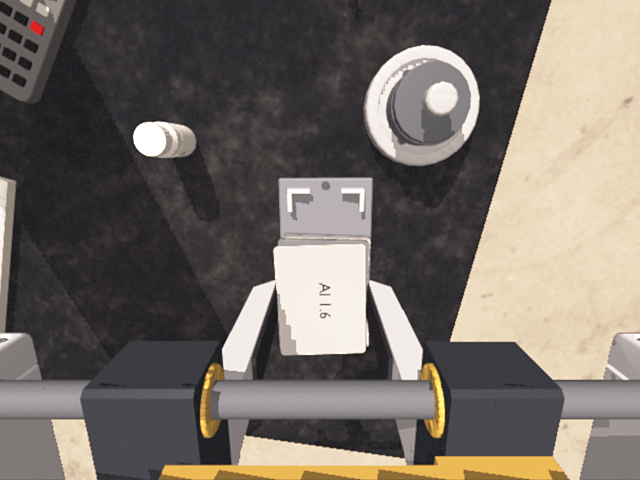

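>>> {"name": "move_arm", "arguments": {
  "steps": [0,0,0,0.001,-0.001,-0.03,0.4,0,0,0,0.001,-0.001,-0.07,0.4,0,0,0,0.001,-0.001,-0.1,0.4,0,0,0,0.001,-0.001,-0.115,0.4,0,0,0,0.001,-0.001,-0.122,0.4,0,0,0,0.001,-0.001,-0.128,0.4,0,0,0,0.001,-0.001,-0.134,0.4,0,0,0,0.001,-0.001,-0.139,0.4,0,0,0,0.001,-0.001,-0.143,0.4,0,0,0,0.001,-0.001,-0.143,0.4,0,0,0,0.001,-0.001,-0.143,0.4]
}}

```text
time: 26.9
tool_pos: [0.5599, -0.2768, 0.0249]
ee_rot: [3.141, 0.001, 1.745]
wrist_force: [-0.0, 0.7, -0.2]
width: 0.0453
finger_force: 30.9
```

>>> {"name": "move_arm", "arguments": {
  "steps": [0,0,0,0,0,0,0.7,0,0,0,0,0,0,0.7,0,0,0,0,0,0,0.7,0,0,0,0,0,0.02,0.7,0,0,0,0,0,0.06,0.7,0,0,0,0,0,0.1,1,0,0,-0.14,-0.02,0,0.14,1,0,0,-0.28,-0.05,0,0.17,1,0,0,-0.42,-0.08,0,0.19,1,0,0,-0.56,-0.11,0,0.2,1,0,0,-0.7,-0.14,0,0.2,1,0,0,-0.84,-0.16,0,0.2,1]
}}

```text
time: 28.1
tool_pos: [0.3983, -0.2768, 0.2258]
ee_rot: [3.139, 0.0, 0.898]
wrist_force: [0.0, -0.3, -0.4]
width: 0.0939
finger_force: 0.0
```

>>> {"name": "move_arm", "arguments": {
  "steps": [0,0,-0.14,-0.01,0,0,1,0,0,-0.28,-0.02,0,0,1,0,0,-0.42,-0.03,0,0,1,0,0,-0.5,-0.04,0,0,1,0,0,-0.5,-0.04,0,0,1,0,0,-0.5,-0.04,0,0,1]
}}

```text
time: 28.7
tool_pos: [0.3598, -0.2768, 0.2248]
ee_rot: [3.141, -0.001, 0.406]
wrist_force: [-0.4, -0.0, -0.3]
width: 0.0939
finger_force: 0.0
```

Run:
```python
from h import *
o=get_obs();print(o['tool_pos'],o['ee_rot'])
look("absorber_plates",("wrist",),.02,"v")
look("absorber_tray",("wrist",),.016)
look("sample_vial",("wrist",),.06)
```

```text
[ 0.35978897 -0.2767636   0.22483157] [ 3.14069303e+00 -5.59790609e-04  4.06243153e-01]
wrist absorber_plates 0.94 uv[407.  30.] z0.022 mid[ 0.5577 -0.2766] circ[ 0.5573 -0.2755] r0.0371 rect(array([ 557.1, -275.1]), array([46. , 63.3]), 12.2) ray[ 0.5575 -0.2749] r0.0378 rr[array([ 556.5, -275.3]), array([46.9, 65.1]), np.float64(12.2)]
wrist absorber_tray 0.78 uv[406.  57.] z0.017 mid[ 0.557  -0.2804] circ[ 0.557  -0.2766] r0.0527 rect(array([ 557.1, -276.6]), array([64. , 84.8]), 10.1) ray[ 0.553  -0.2761] r0.0614 rr[array([ 552. , -276.1]), array([76.2, 99.6]), np.float64(10.5)]
wrist sample_vial 0.90 uv[33. 62.] z0.062 mid[0.3926 0.0148] circ[0.3929 0.0157] r0.0121 rect(array([393. ,  14.2]), array([23.5, 20.6]), 9.7) ray[ 0.3963 -0.0036] r0.0303 rr[array([395.7,  -4.2]), array([25.3, 58.9]), np.float64(8.5)]
wrist sample_vial 0.66 uv[286. 142.] z0.063 mid[ 0.42   -0.2166] circ[ 0.42   -0.2167] r0.0119 rect(array([ 420. , -216.7]), array([22.7, 22.7]), 23.7) ray[ 0.4213 -0.2184] r0.0138 rr[array([ 421.4, -218.5]), array([25.9, 26.3]), np.float64(49.1)]
```

View pics/v_wrist.png

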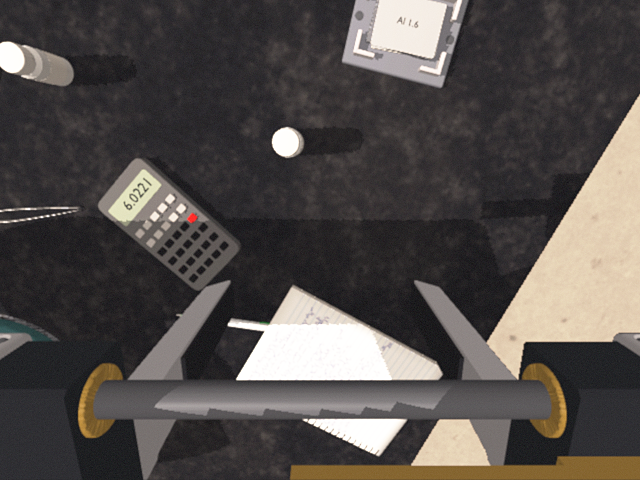

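The plates lie between the angles at (407,30). The look-alike vials are at wrist pixel (286,142), y=-0.217; wrist pixel (33,62), y=+0.015; and top pixel (183,320), y=+0.19. The first is farthest right, so it is the one meant. I'll confirm it in a crop.

Run:
```python
import cv2
im=cv2.imread("pics/v_wrist.png");cv2.imwrite("pics/v1.png",cv2.resize(im[92:192,220:380],None,fx=4,fy=4))
```

```text
(no output)
```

View pics/v1.png

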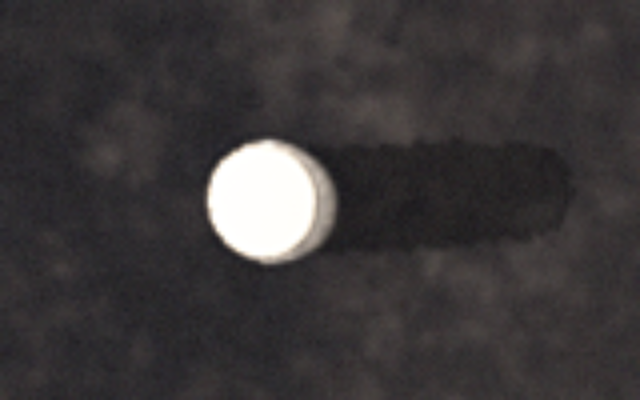

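The crop shows a white-capped vial standing upright and clear of other things at (265,200). Grasping it.

>>> {"name": "move_arm", "arguments": {
  "steps": [0,0,0,0.03,0.03,-0.02,1,0,0,0,0.06,0.06,-0.04,1,0,0,0,0.06,0.06,-0.08,1,0,0,0,0.06,0.06,-0.12,1,0,0,0,0.06,0.06,-0.155,1,0,0,0,0.06,0.06,-0.178,1,0,0,0,0.06,0.06,-0.187,0.7,0,0,0,0.06,0.06,-0.187,0.4,0,0,0,0.06,0.06,-0.187,0.15,0,0,0,0.06,0.06,-0.187,0.15,0,0,0,0.06,0.06,-0.187,0.15,0,0,0,0.06,0.06,-0.187,0.15]
}}

```text
time: 30.2
tool_pos: [0.4202, -0.2171, 0.0386]
ee_rot: [3.14, -0.001, 0.405]
wrist_force: [0.0, 0.5, 1.3]
width: 0.0493
finger_force: 0.0
```

>>> {"name": "move_arm", "arguments": {
  "steps": [0,0,0,0,0,0,0.15,0,0,0,0,0,0,0.15,0,0,0,0,0,0,0.15,0,0,0,0,0,0.03,0.15,0,0,0,0,0,0.07,0.15,0,0,0,0,0,0.11,0.15,0,0,0,0,0,0.13,0.15,0,0,0,0,0,0.13,0.15]
}}

```text
time: 31.0
tool_pos: [0.4215, -0.2179, 0.1714]
ee_rot: [3.135, -0.004, 0.405]
wrist_force: [0.3, 0.1, -0.3]
width: 0.0262
finger_force: 30.0
```

>>> {"name": "move_arm", "arguments": {
  "steps": [0,0,0,0.02,0.03,0,0.15,0,0,0,0.04,0.06,0,0.15,0,0,0,0.06,0.09,0,0.15,0,0,0,0.08,0.12,0,0.15,0,0,0,0.1,0.15,0,0.15,0,0,0,0.12,0.17,0,0.15,0,0,0,0.13,0.19,0,0.15,0,0,0,0.13,0.19,0,0.15,0,0,0,0.13,0.19,0,0.15,0,0,0,0.13,0.19,0,0.15]
}}

```text
time: 32.0
tool_pos: [0.5487, -0.0275, 0.1664]
ee_rot: [-3.141, 0.002, 0.404]
wrist_force: [-0.8, 0.3, -0.5]
width: 0.0257
finger_force: 30.0
```

Run:
```python
from h import *
o=get_obs();print(o['tool_pos'],o['ee_rot'],o['width'])
look("vial_well",("wrist",),.026,"w")
look("sample_vial",("wrist",),.19)
```

```text
[ 0.54873337 -0.02747474  0.16639594] [-3.14110157e+00  2.00638299e-03  4.03895171e-01] 0.025729042446569324
wrist vial_well 0.92 uv[340. 120.] z0.028 mid[ 0.6421 -0.0051] circ[ 0.6423 -0.0048] r0.0334 rect(array([642.3,  -4.9]), array([65.1, 65.8]), 23.4) ray[ 0.6413 -0.0045] r0.0396 rr[array([640.8,  -4.5]), array([77.3, 78.3]), np.float64(23.2)]
wrist vial_well 0.43 uv[321. 305.] z0.191 mid[ 0.5501 -0.0274] circ[ 0.5501 -0.0274] r0.0122 rect(array([550.3, -27.5]), array([23.7, 23.2]), 13.7) ray[ 0.4885 -0.0541] r0.0474 rr[array([488.4, -53.8]), array([94.1, 50.7]), np.float64(24.0)]
wrist sample_vial 0.65 uv[320. 305.] z0.192 mid[ 0.5505 -0.0275] circ[ 0.5503 -0.0273] r0.0125 rect(array([550.8, -27.4]), array([22.7, 23.4]), 76.1) ray[ 0.5584 -0.0236] r0.0217 rr[array([558.6, -24.2]), array([43.1, 23.2]), np.float64(23.2)]
wrist sample_vial 0.44 uv[ 41. 366.] z0.156 mid[0.5426 0.0472] circ[0.5426 0.0475] r0.0020 rect(array([542.5,  47.7]), array([3.7, 1.5]), 18.1) ray[0.4819 0.0822] r0.0047 rr[array([482.1,  81.1]), array([9.2, 4. ]), np.float64(11.5)]
```

View pics/w_wrist.png

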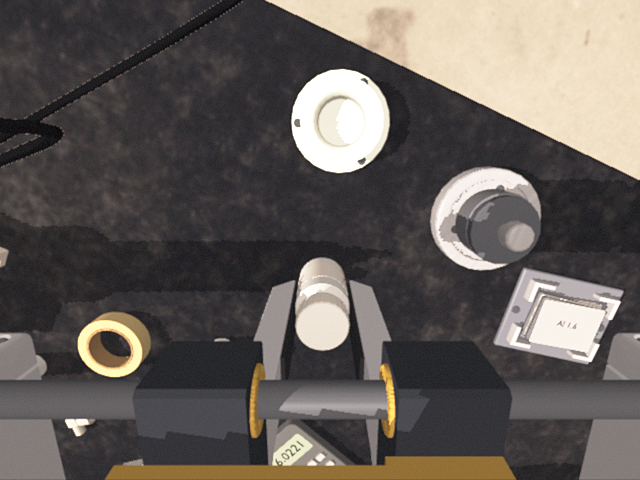

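The vial hangs upright in the grip at (322,300), and the well is at (340,120). Before lowering I'll check the cable clearance on the left.

Run:
```python
from h import *
P=np.concatenate([cloud(n,np.load(n+"_d.npy")).reshape(-1,3) for n in("top","scene")])
q=P[(P[:,0]>.5)&(P[:,0]<.8)&(P[:,1]>.03)&(P[:,1]<.25)&(P[:,2]>.04)&(P[:,2]<.6)]
for y in np.arange(.03,.25,.02):
    s=q[(q[:,1]>=y)&(q[:,1]<y+.02)]
    if len(s): print(round(y,2),len(s),s.min(0).round(3),s.max(0).round(3))
```

```text
0.05 6 [0.711 0.068 0.058] [0.727 0.069 0.064]
0.07 144 [0.679 0.07  0.052] [0.732 0.09  0.069]
0.09 126 [0.659 0.09  0.046] [0.729 0.109 0.069]
0.11 182 [0.566 0.11  0.042] [0.727 0.13  0.166]
0.13 321 [0.501 0.13  0.04 ] [0.723 0.15  0.199]
0.15 395 [0.502 0.15  0.04 ] [0.713 0.17  0.278]
0.17 815 [0.5   0.17  0.058] [0.706 0.19  0.459]
0.19 516 [0.5   0.19  0.058] [0.694 0.21  0.459]
0.21 223 [0.5   0.21  0.059] [0.685 0.23  0.142]
0.23 149 [0.5   0.23  0.054] [0.675 0.25  0.129]
```

>>> {"name": "move_arm", "arguments": {
  "steps": [0,0,0,0.02,0.005,0,0.15,0,0,0,0.05,0.012,0,0.15,0,0,0,0.075,0.018,0,0.15,0,0,0,0.091,0.022,-0.01,0.15,0,0,0,0.091,0.022,-0.04,0.15,0,0,0,0.091,0.022,-0.065,0.15,0,0,0,0.091,0.022,-0.085,0.15,0,0,0,0.091,0.022,-0.1,0.15,0,0,0,0.091,0.022,-0.11,0.15,0,0,0,0.091,0.022,-0.118,0.15,0,0,0,0.091,0.022,-0.122,0.15,0,0,0,0.091,0.022,-0.122,0.15]
}}

```text
time: 33.4
tool_pos: [0.6407, -0.0048, 0.0456]
ee_rot: [3.141, -0.0, 0.405]
wrist_force: [0.4, -0.2, -0.3]
width: 0.026
finger_force: 30.0
```

>>> {"name": "move_arm", "arguments": {
  "steps": [0,0,0,0,0,0,0.15,0,0,0,0,0,-0.001,0.15]
}}

```text
time: 33.6
tool_pos: [0.6414, -0.0047, 0.0457]
ee_rot: [3.14, -0.002, 0.405]
wrist_force: [-0.0, -0.2, -0.1]
width: 0.0258
finger_force: 30.0
```

Release it, rise, and back off to look.

>>> {"name": "move_arm", "arguments": {
  "steps": [0,0,0,0,0,0,0.5,0,0,0,0,0,0,0.6,0,0,0,0,0,0,0.6,0,0,0,0,0,0.01,0.6,0,0,0,0,0,0.05,0.6,0,0,0,0,0,0.09,0.6,0,0,0,-0.03,-0.02,0.13,0.6,0,0,0,-0.07,-0.05,0.15,1,0,0,0,-0.1,-0.07,0.15,1,0,0,0,-0.13,-0.09,0.15,1,0,0,0,-0.13,-0.09,0.15,1,0,0,0,-0.13,-0.09,0.15,1]
}}

```text
time: 34.8
tool_pos: [0.5107, -0.0949, 0.1957]
ee_rot: [3.141, -0.002, 0.404]
wrist_force: [-0.4, -0.8, 0.4]
width: 0.0925
finger_force: 0.0
```

Run:
```python
from h import *
o=get_obs();print(o['tool_pos'],o['finger_force'],o['time'])
look("sample_vial",("wrist","scene"),.066,"z")
look("vial_well",("wrist",),.026)
look("lead_lid",("wrist",),.052)
look("lead_ring",("wrist",),.043)
look("absorber_plates",("wrist","scene"),.02)
look("absorber_tray",("wrist",),.016)
look("tape",("scene",),.019)
```

```text
[ 0.5107019  -0.09494317  0.1956645 ] 0.0 34.8
wrist sample_vial 0.56 uv[166. 295.] z0.062 mid[0.3934 0.0164] circ[0.3933 0.0165] r0.0123 rect(array([393.4,  16.4]), array([23.3, 23.3]), 0.2) ray[0.4102 0.0076] r0.0275 rr[array([410.7,   8.6]), array([23.2, 54.8]), np.float64(66.7)]
wrist sample_vial 0.43 uv[  5. 302.] z0.013 mid[0.3011 0.1807] circ[0.3011 0.1814] r0.0092 rect(array([301.5, 180. ]), array([18.2,  4.2]), 15.9) ray[0.3483 0.1432] r0.0109 rr[array([349. , 139.4]), array([21.6,  7.7]), np.float64(9.9)]
scene sample_vial 0.96 uv[328. 291.] z0.061 mid[0.3947 0.0214] circ[0.3953 0.0216] r0.0136 rect(array([395.1,  21.4]), array([25. , 24.2]), 84.6) ray[0.3716 0.0577] r0.0474 rr[array([372.7,  58.2]), array([26.6, 94.3]), np.float64(29.2)]
scene sample_vial 0.77 uv[325. 368.] z0.061 mid[0.2999 0.1969] circ[0.3012 0.196 ] r0.0131 rect(array([300.4, 194.4]), array([20.2, 24. ]), 30.2) ray[0.2836 0.2248] r0.0398 rr[array([283.8, 224.8]), array([24.5, 79.1]), np.float64(30.6)]
scene sample_vial 0.71 uv[230. 244.] z0.069 mid[0.5796 0.0771] circ[0.5791 0.077 ] r0.1123 rect(array([
[... 1407 characters left out ...]
213.] z0.021 mid[ 0.559  -0.2708] circ[ 0.5566 -0.2724] r0.0387 rect(array([ 559.1, -271. ]), array([46.8, 69.1]), 8.3) ray[ 0.556  -0.2654] r0.0401 rr[array([ 555.9, -264.9]), array([50.3, 78.2]), np.float64(12.0)]
wrist absorber_tray 0.91 uv[503. 226.] z0.018 mid[ 0.5595 -0.2763] circ[ 0.5591 -0.276 ] r0.0537 rect(array([ 559.1, -276.2]), array([67.2, 86.2]), 10.1) ray[ 0.5598 -0.2698] r0.0633 rr[array([ 559.8, -270. ]), array([ 82.1, 100.6]), np.float64(10.0)]
scene tape 0.67 uv[315. 330.] z0.021 mid[0.3503 0.1412] circ[0.3493 0.1463] r0.0610 rect(array([352.9, 146.4]), array([ 59.9, 118.1]), 21.2) ray[0.3596 0.1288] r0.0401 rr[array([357.9, 128.3]), array([61.1, 78.1]), np.float64(31.0)]
```

View pics/z_wrist.png

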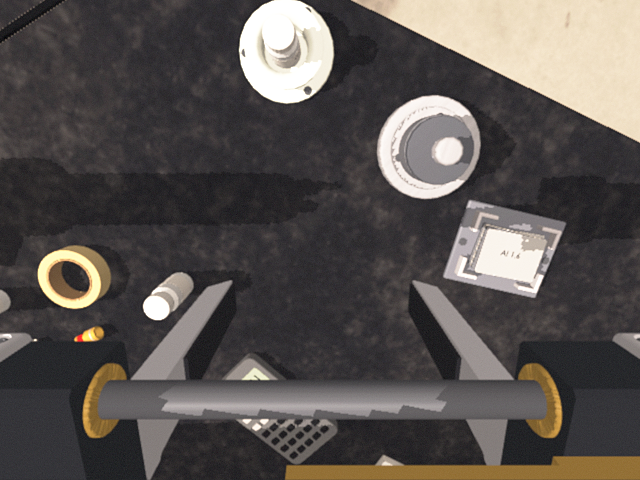

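The vial stands in its well at (285,45), the pot is closed at (430,148), and the plates lie in the tray at (507,253). One last check of the vial's height and position, then I'll hand in if it is good.

Run:
```python
from h import *
c=cam("wrist");_,d=snapshot("wrist");P=cloud("wrist",d,c).reshape(-1,3)
q=P[(np.hypot(P[:,0]-.642,P[:,1]+.005)<.035)&(P[:,2]>.045)]
zt=np.percentile(q[:,2],95);t=q[q[:,2]>zt-.004];ct,r=cv2.minEnclosingCircle(t[:,:2].astype(np.float32));print(zt,ct,r)
if abs(zt-.068)<.003 and np.hypot(ct[0]-.642,ct[1]+.005)<.006: print(close_job())
```

```text
0.06856311677213496 (0.6415045857429504, -0.005003984086215496) 0.012057950720191002
the job is handed in; nothing more can be done
None
```

The kit is put away and the job is handed in at about 35 s; no verdict was returned, but my last measurements show puck, ring and lid on the base, then plates in the tray and vial in its well, all within tolerance, with the tape left alone.

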